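# Turn a round wooden disc with a turner and slide it under the lips of the board

### The job

The round wooden disc on the board has to be sanded on its pale side. Take the turner by its handle, run its blade into the open end of the slot under the disc and tip the disc over the step onto the cork pad, pale side up; then push the disc with the turner under the two lips, home against the end stop, and lay the turner back on the table, clear of the board. Touch the disc with the turner only, and leave the other things where they are.

Things in the scene. Friction and masses are not known exactly. Their poses are not given: they have to be found in the camera images.
- board: Fixed plywood board, 232 long (x) x 120 wide; origin: centre of its underside, on the table, z up. Along +x: open slot end (x=-116), step (x=-16), end stop (inner face x=104, top z=41). x=-116 to -16: base top z=8 carries two runners, top z=20, at 22<|y|<48; between them the slot, 44 wide, 12 deep, open upward and at x=-116.
- slot_mouth (a point): Middle of the slot's open end: board x=-116, y=0, z=14. Axes as the board. The disc lies across the runners, over the slot, which lets a blade in beneath it.
- step_edge (a point): Middle of the step's upper edge: board x=-16, y=0, z=25. Axes as the board. The step stands 5 above the runners and holds the disc's far rim when its near side is lifted. Beyond it, x=-16 to 104, lies the flat cork pad, top z=25.
- disc_home (a point): Disc centre when home on the pad, against the end stop: board x=59, y=0, z=30. Axes as the board. Two aluminium lips at x=84 to 116, |y|>33, underside z=39 (14 above the pad), on cheeks 98 apart (x=68 to 116): the disc gets under them only by sliding along +x.
- disc_center (a point): Centre of the loose wooden disc, 90 diameter, 10 thick, about 60 g; dark on one face, pale on the other. z axis points out of the dark face. At the start dark is up; it lies on the runners (underside z=20), its far rim 2 to 9 short of the step, within 2 of the slot's middle line.
- turner_grip (a point): Turner (flat spatula), 210 long, about 140 g, lying loose on the table on its handle. The place to grip: mid-section of the dark wooden handle, a bar from 65 behind this point to 45 ahead, 20 wide (y), 28 high (z, underside 14 below). +x points to the blade tip, z up. Balance point within 10 of here.
- turner_tip (a point): Middle of the straight front edge of the turner's flat steel blade: 145 ahead of turner_grip and 8.5 below it. Blade 34 wide (y), 3 thick, level, its exposed part about 100 long, underside 4 above the handle's underside. Same axes as turner_grip.
- cork_block: Dark sanding block 62x112x39, bystander; origin at the centre of its underside.
- tape: Yellow pocket tape measure 36x78x61, bystander; origin at the centre of its underside.
- offcut: Pine offcut 60x75x22, bystander; origin at the centre of its underside.

How it is judged:
By the outcome, as a careful person would: the job done as asked, in the order asked, and still so for the second after the job is handed in, with the robot touching nothing.
It also fails if it takes over 67 s, if anything falls off the work surface, if the arm or the gripper's body presses on something with over 40 N, if the wrist force passes 120 N, or if a joint passes its speed limit or range.

### The arm

A 6-joint arm with a two-finger parallel gripper is mounted at the origin on a cart in front of the work surface, level with it; the furniture and walls round the work are solid. World frame = base frame: x ahead of the robot, y to its left, z up, the work surface at z = 0. Lengths are in m, angles in rad, forces in N, time in s.
With the tool pointing down it reaches from about 0.35 to 0.775 m from the base axis. Payload 7.3 kg.
Tool frame: the origin (TCP) lies at the very end of the fingers, on their centre line; the grasp point (between the pads) lies 19 mm behind it; z points along the fingers, y is the line along which they close (so a half turn about z gives the same grasp; the last joint's range is limited). The gripper opens to 92 mm and grips with 3 to 60 N. Pads are 19 mm wide; open, the fingers measure 130 mm over their backs; the gripper's body (75 mm by 190 mm) begins 47 mm behind the grasp point.
Start: joints at [1.035, 0.342, 1.524, -0, 1.275, -0.146], TCP at [0.199, 0.486, 0.227] pointing down, gripper open.
Joint ranges: [-2.53, 2.53], [-0.77, 2.02], [0.04, 2.7], [-1, 4.14], [0.28, 2.66], [-3.11, 3.11]. Speed limits (rad/s): [2.57, 2.57, 3.14, 3.14, 3.14, 3.14].

### API

Orientations are given as [roll, pitch, yaw] about the fixed x, y, z axes, in that order (R = Rz(yaw) Ry(pitch) Rx(roll)).
In Python, from cell import robot gives the robot as it stands. The module is installed in compiled form; this text tells all that it offers.
- The arm moves only by the tool arm_command, never from a script. Its argument "moves" is a list of rows, each a list of 3 entries, a list of its own where there are three numbers: the shift along the tool's x, y, z in m, then the turn, a rotation vector about the tool's x, y, z in rad, then the finger opening in m, from 0 to 0.0918. In form: [[[dx, dy, dz], [ax, ay, az], claw], ...]. A call has exactly 5 rows; each row is the pose to reach, as a shift and turn from the pose commanded when the call began, along the tool's axes at that moment; what a row does not reach only later rows make up. A row lasts 1/10 s, in which the tool goes at most 50 mm and 8.59 degrees, less where a joint would pass 70% of its speed; a pose out of reach is approached as far as the arm can. A call with a gripper value outside its range is refused whole. The fingers move at their own pace and stop on an object; "squeeze" is the grip in N (left out, the last holds). Time passes only in rows, so rows that repeat a pose let the fingers close, or fill a call up. It gives the time, the measured TCP pose, the force, the opening and the grip force at its end, in the units of the state.
- robot.observe(): the state, without advancing time (a new reading comes with each control period).
- robot.read_camera(name): name is "scene" or "top" or "wrist"; returns the picture (384x512x3 uint8, red, green, blue); there is no depth.
- robot.camera_model(name): a dict with "fx", "fy", "cx", "cy" (pixels), "k1" (the pictures are not rectified: a ray, as slopes to the right and down, at radius r is drawn at 1 + k1 r^2 times it, then the intrinsics apply), "R" (3x3) and "t" (3): a world point X has camera coordinates R X + t. Camera axes: x right, y down, z forward; pixel columns grow to the right and rows downward; lengths in m; the calibration is good to about 2 mm. A picture is of the moment at which its call begins: read the wrist's pose just before it. camera_model takes no time and is no camera call; for the wrist camera it gives the pose at the moment of the call.
- robot.hand_in(): hands the job in; it is judged then, once.
The state is a dict: "time": time; "qpos": joint angles; "qvel": joint speeds; "joint_efforts": joint torques, N m; "tool_pos": TCP position; "tool_rot": TCP orientation; "contact_force": force on the tool from outside, world axes, zero at the start; "torque": the same for the moment, N m; "opening": finger opening in m; "grip_force": force on a finger pad.
Only numpy, scipy, OpenCV 4.12 (cv2) and the standard library are available. Lean on these libraries where they do the work, as an engineer would, in place of code of your own. Each camera call takes 0.05 s, during which the arm holds its last target. There are 200 camera calls.

## Working session

There is one attempt and no reset: what is moved stays moved. The work goes in short steps, Python scripts to look and compute and a tool call to move; the robot and the scene stay as the last step left them, time stands still between calls to the robot, and variables do not carry over. Pictures are saved under pics/ and viewed, at most 10 in all, crops included, and the job is handed in when it is done.

Besides the shell and the picture viewer there is one more tool, called after "Request:" as a command line: name --argument value ..., lists and objects as JSON in quotes. arm_command: Moves the arm, as the interface text tells. Its arguments: {"type":"object","properties":{"moves":{"type":"array"},"squeeze":{"type":"number"}},"required":["moves"]}

```bash
mkdir -p pics; ls
python3 - <<'E'
from cell import robot
import cv2, numpy as np
ims=[]
for n in("scene","top"):
    im=robot.read_camera(n); cv2.imwrite(f"pics/{n}0.png",im[:,:,::-1]); 
    m=robot.camera_model(n); print(n,{k:(np.round(v,4).tolist()) for k,v in m.items()})
print(robot.observe())
E
```

```text
pics
scene {'fx': 396.9046, 'fy': 396.9046, 'cx': 256.3125, 'cy': 194.2598, 'k1': -0.135, 'R': [[0.556, -0.8312, 0.0011], [-0.4851, -0.3256, -0.8116], [0.6749, 0.4507, -0.5842]], 't': [-0.3514, 0.2909, 0.6079]}
top {'fx': 405.2441, 'fy': 405.2441, 'cx': 249.6549, 'cy': 179.9239, 'k1': -0.0462, 'R': [[-0.0223, -0.9997, -0.0067], [-0.9917, 0.023, -0.1264], [0.1265, 0.0038, -0.992]], 't': [-0.052, 0.5454, 1.0373]}
{'time': 0.1, 'qpos': array([ 1.03498527e+00,  3.42658572e-01,  1.52491777e+00, -1.07082671e-05,
        1.27540561e+00, -1.46009549e-01]), 'qvel': array([ 0.00023526, -0.00112615, -0.00262304,  0.00095309, -0.00176084,
       -0.00199802]), 'joint_efforts': array([ 2.12229810e-03, -4.32004845e+01, -2.44694763e+01,  7.20178569e-02,
        5.26496745e-02, -3.35208085e-05]), 'tool_pos': array([0.19930183, 0.48530587, 0.22611289]), 'tool_rot': array([-3.14021665e+00, -1.91999821e-04,  2.75179414e+00]), 'contact_force': array([-0.79245115, -0.42405051,  0.03642912]), 'torque': array([-0.00841002,  0.00855461,  0.0072017 ]), 'grip_force': 0.0, 'opening': 0.09126245885942162}
```

View pics/scene0.png

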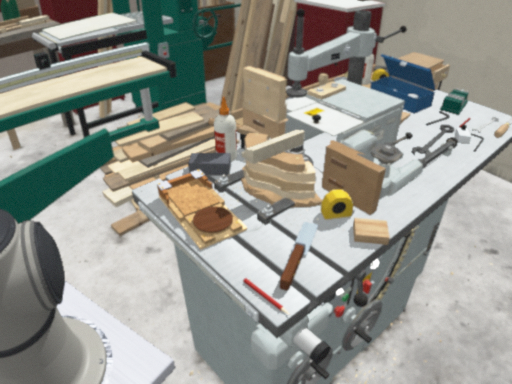

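View pics/top0.png

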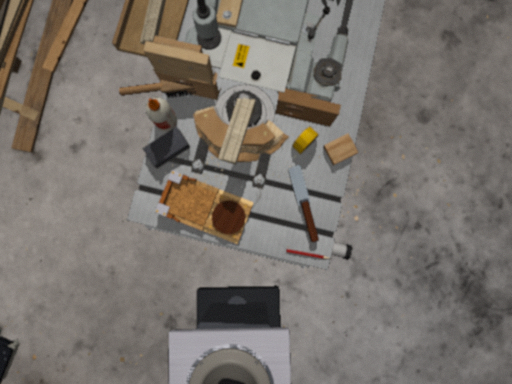

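The scene view shows the turner at (298,255) with its blade pointing away, and the disc on the board at (213,219). In the top view the disc is at (228,214), the turner handle at (309,220) and its blade tip at (295,170). The end stop is on the left, near (170,190).

```bash
cat > h.py <<'E'
import cv2, numpy as np
from cell import robot
def ray(m,uv):
    K=np.array([[m['fx'],0,m['cx']],[0,m['fy'],m['cy']],[0,0,1]]);d=np.array([m['k1'],0,0,0])
    n=cv2.undistortPoints(np.array([[uv]],float),K,d)[0,0]
    R=np.array(m['R']);t=np.array(m['t'])
    return -R.T@t, R.T@np.array([n[0],n[1],1])
def onplane(m,uv,z):
    c,d=ray(m,uv); return c+d*(z-c[2])/d[2]
def proj(m,X):
    K=np.array([[m['fx'],0,m['cx']],[0,m['fy'],m['cy']],[0,0,1]]);d=np.array([m['k1'],0,0,0])
    R=np.array(m['R']);t=np.array(m['t'])
    return cv2.projectPoints(np.array([X],float).reshape(-1,1,3),cv2.Rodrigues(R)[0],t,K,d)[0][:,0]
E
python3 - <<'E'
from h import *
m=robot.camera_model("top")
for n,uv,z in[("disc",(228,214),.03),("handle top end",(313,240),.028),("handle front",(303,200),.028),("tip",(295,169),.007),("slotend c",(249,222),.0),("stop c",(168,197),.04)]: print(n,np.round(onplane(m,uv,z),3))
w=robot.read_camera("wrist");mw=robot.camera_model("wrist");print({k:np.round(v,3).tolist() for k,v in mw.items()})
t=cv2.imread("pics/top0.png")[140:270,130:370]
a=cv2.resize(t,(800,433),interpolation=cv2.INTER_CUBIC);cv2.imwrite("pics/topc.png",a)
cv2.imwrite("pics/w0.png",w[:,:,::-1])
E
```

```text
disc [ 0.456 -0.005  0.03 ]
handle top end [ 0.383 -0.226  0.028]
handle front [ 0.488 -0.204  0.028]
tip [ 0.575 -0.188  0.007]
slotend c [ 0.434 -0.06   0.   ]
stop c [0.503 0.151 0.04 ]
{'fx': 265.989, 'fy': 265.989, 'cx': 253.431, 'cy': 191.172, 'k1': -0.029, 'R': [[0.379, 0.926, -0.001], [0.889, -0.363, 0.277], [0.257, -0.106, -0.961]], 't': [-0.524, -0.035, 0.391]}
```

View pics/topc.png

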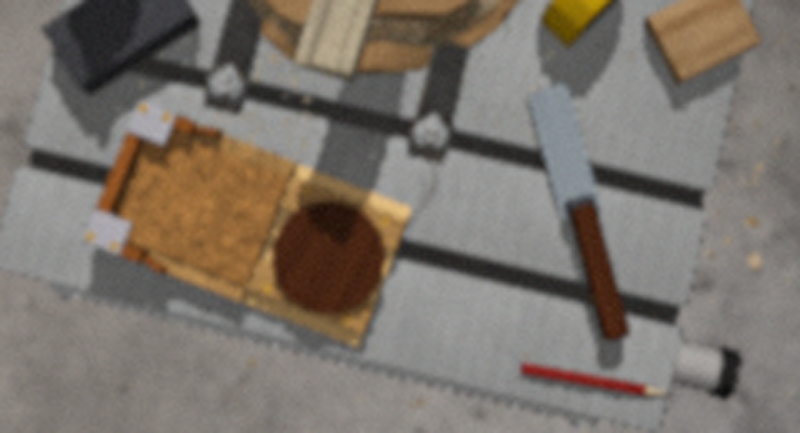

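View pics/w0.png

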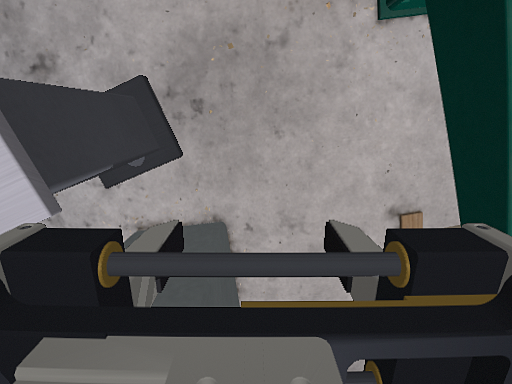

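The top crop shows the board with its open slot end on the right at about (385,275) and its end stop on the left at (120,180). The turner points up, with its blade tip at (548,88) and its handle end at (612,335). The wrist view shows only floor at the moment. I'll swing the arm over the turner next.

Request:
arm_command --moves '[[[-0.04, -0.0126, 0], [0, 0, 0.13], 0.09], [[-0.08, -0.025, 0], [0, 0, 0.26], 0.09], [[-0.12, -0.038, 0], [0, 0, 0.39], 0.09], [[-0.16, -0.05, 0], [0, 0, 0.52], 0.09], [[-0.2, -0.063, 0], [0, 0, 0.65], 0.09]]'

```text
time: 0.65
tool_pos: [0.3615, 0.3501, 0.2266]
tool_rot: [-3.141, -0.0, 2.097]
contact_force: [-0.2, 0.4, 0.6]
opening: 0.0898
grip_force: 0.0
```

Request:
arm_command --moves '[[[-0.041, 0.001, 0], [0, 0, 0.13], 0.09], [[-0.082, 0.003, 0], [0, 0, 0.26], 0.09], [[-0.123, 0.004, 0], [0, 0, 0.39], 0.09], [[-0.164, 0.006, 0], [0, 0, 0.52], 0.09], [[-0.206, 0.007, 0], [0, 0, 0.65], 0.09]]'

```text
time: 1.15
tool_pos: [0.4715, 0.1758, 0.2266]
tool_rot: [-3.141, -0.0, 1.446]
contact_force: [0.4, -0.2, 0.7]
opening: 0.09
grip_force: 0.0
```

Request:
arm_command --moves '[[[-0.039, 0.011, 0], [0, 0, 0.13], 0.09], [[-0.078, 0.022, 0], [0, 0, 0.26], 0.09], [[-0.118, 0.033, 0], [0, 0, 0.39], 0.09], [[-0.157, 0.044, 0], [0, 0, 0.52], 0.09], [[-0.196, 0.054, 0], [0, 0, 0.65], 0.09]]'

```text
time: 1.65
tool_pos: [0.5012, -0.0254, 0.2265]
tool_rot: [-3.141, -0.0, 0.796]
contact_force: [0.4, 0.1, 0.0]
opening: 0.0901
grip_force: 0.0
```

Request:
arm_command --moves '[[[-0.037, 0.017, 0], [0, 0, 0.12], 0.09], [[-0.074, 0.034, 0], [0, 0, 0.24], 0.09], [[-0.11, 0.052, 0], [0, 0, 0.36], 0.09], [[-0.147, 0.069, 0], [0, 0, 0.48], 0.09], [[-0.184, 0.086, 0], [0, 0, 0.6], 0.09]]'

```text
time: 2.15
tool_pos: [0.4342, -0.2171, 0.2265]
tool_rot: [-3.141, 0.0, 0.197]
contact_force: [0.9, 0.0, -0.6]
opening: 0.0904
grip_force: 0.0
```

Run:
```python
from h import *
import pickle
m=robot.camera_model("wrist");w=robot.read_camera("wrist");o=robot.observe()
print(o['time'],o['tool_pos'],o['tool_rot'],o['qpos'])
cv2.imwrite("pics/w1.png",w[:,:,::-1]);pickle.dump((m,w),open("w1.pkl","wb"))
```

```text
2.2 [ 0.43274649 -0.22236421  0.22648522] [3.13861555e+00 1.79876352e-03 1.87708847e-01] [-0.63012703  0.27164479  1.62617763 -0.00353676  1.24282984  0.75409545]
```

View pics/w1.png

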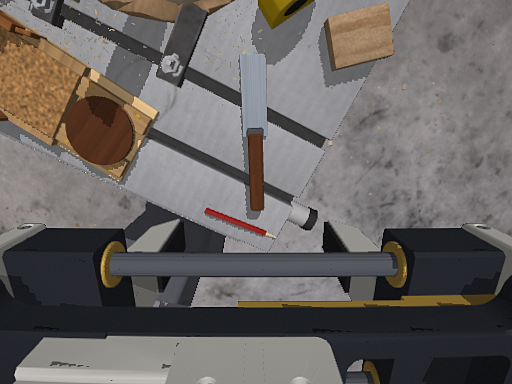

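The wrist view shows the turner from its tip at (253,54) to its handle end at (257,209). The disc is at (99,131), and the slot end of the board runs from (157,110) to (117,180).

Run:
```python
from h import *
import pickle
m,w=pickle.load(open("w1.pkl","rb"))
hsv=cv2.cvtColor(w,cv2.COLOR_RGB2HSV)
for uv in[(257,170),(253,90),(99,131),(120,85),(150,115),(220,90),(290,90),(80,75),(253,60)]: print(uv,w[uv[1],uv[0]],hsv[uv[1],uv[0]])
brown=cv2.inRange(hsv,(0,100,30),(14,255,150))
n,l,s,c=cv2.connectedComponentsWithStats(brown)
for i in range(1,n):
    if s[i,4]>150: 
        print(s[i],c[i]); cs=cv2.findContours((l==i).astype('u1'),0,1)[0][0]; print('rect',cv2.minAreaRect(cs), cv2.boxPoints(cv2.minAreaRect(cs)).round(1).tolist())
        if len(cs)>20: print('ell',cv2.fitEllipse(cv2.convexHull(cs)))
a=np.hstack([cv2.resize(w[30:220,20:180],(480,570),interpolation=cv2.INTER_CUBIC),cv2.resize(w[30:220,215:300],(255,570),interpolation=cv2.INTER_CUBIC)])
cv2.imwrite("pics/w1c.png",a[:,:,::-1])
```

```text
(257, 170) [85 47 31] [  9 162  85]
(253, 90) [145 153 163] [107  28 163]
(99, 131) [82 47 29] [ 10 165  82]
(120, 85) [ 99 101 107] [113  19 107]
(150, 115) [227 193 140] [ 18  98 227]
(220, 90) [58 56 55] [10 13 58]
(290, 90) [153 152 156] [128   7 156]
(80, 75) [151 116  77] [ 16 125 151]
(253, 60) [151 159 169] [107  27 169]
[  0  10  46  30 393] [14.92111959 26.5216285 ]
rect ((18.887704849243164, 29.835247039794922), (52.99986267089844, 13.847175598144531), 31.75948143005371) [[-7.300000190734863, 21.799999237060547], [0.0, 10.0], [45.099998474121094, 37.900001525878906], [37.79999923706055, 49.70000076293945]]
ell ((18.37555694580078, 24.411495208740234), (19.827268600463867, 58.19706344604492), 112.17559814453125)
[  65   96   69   69 3679] [ 98.89942919 129.94020114]
rect ((99.0, 130.0), (68.0, 68.0), 90.0) [[65.0, 96.0], [133.0, 96.0], [133.0, 164.0], [65.0, 164.0]]
ell ((98.961181640625, 129.94778442382812), (63.31931686401367, 73.69920349121094), 137.5120849609375)
[ 248  134   16   76 1055] [255.707109   171.13270142]
rect ((255.63465881347656, 171.48284912109375), (75.29683685302734, 14.15699291229248), 88.45184326171875) [[247.5, 134.0], [261.70001220703125, 133.6999969482422], [263.70001220703125, 208.89999389648438], [249.60000610351562, 209.3000030517578]]
ell ((255.570068359375, 169.2135772705078), (15.0125093460083, 117.17311096191406), 178.45269775390625)
[205 208  62  28 324] [235.50308642 221.52777778]
rect ((235.2061767578125, 221.4639129638672), (64.61622619628906, 5.600073337554932), 21.037511825561523) [[204.0, 212.5], [206.10000610351562, 207.3000030517578], [266.3999938964844, 230.39999389648438], [264.3999938964844, 235.6999969482422]]
ell ((234.75112915039062, 221.38888549804688), (7.9666643142700195, 72.50518035888672), 110.9814224243164)
```

View pics/w1c.png

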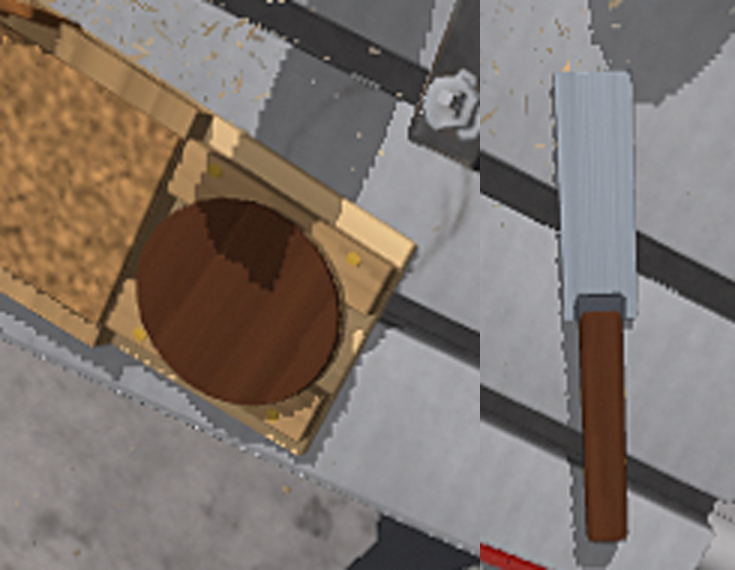

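The enlarged crop shows the blade tip corners at (553,73) and (631,72), the handle between (602,312) and (607,539), the slot-end board corners at (413,245) and (305,452), and the step edge from (185,135) to (98,345).

Run:
```python
from h import *
import pickle
m,w=pickle.load(open("w1.pkl","rb"))
L=lambda X,Y,z:onplane(m,(X/3+20-.33,Y/3+30-.33),z)
T=lambda X,Y,z:onplane(m,((X-480)/3+215-.33,Y/3+30-.33),z)
A=T(553,73,.007);B=T(631,72,.007);print('tip',(A+B)/2,'w',np.linalg.norm(A-B))
f=(T(580,312,.028)+T(625,312,.028))/2;r=(T(588,540,.028)+T(627,538,.028))/2
print('handle',f,r,np.linalg.norm(f-r))
t=(A+B)/2
for q in((f-r),(t-r)): print(np.arctan2(q[1],q[0]))
u=(f-r)/np.linalg.norm(f-r);print('grip from handle',f-.045*u,'tip-145',t-.145*u, np.linalg.norm((t-f)[:2]))
c1=L(413,245,.008);c2=L(305,452,.008);print(c1,c2,np.linalg.norm(c1-c2),'yaw',np.arctan2(*( (c1-c2)[[0,1]]*[1,-1]))-np.pi/2)
y=(c1-c2)[:2];print('yaws',np.degrees(np.arctan2(-y[1],-y[0]))-90)
s1=L(185,135,.025);s2=L(98,345,.025);print(s1,s2,np.linalg.norm(s1-s2),(s2-s1))
d=onplane(m,(98.96,129.95),.030);print('disc',d)
# disc from top too
mt=robot.camera_model("top");im=cv2.imread("pics/top0.png");h=cv2.cvtColor(im,cv2.COLOR_BGR2HSV)
b=cv2.inRange(h,(0,100,20),(14,255,110));n,l,s,c=cv2.connectedComponentsWithStats(b)
for i in range(1,n):
    if s[i,4]>100: print(s[i],c[i],onplane(mt,c[i],.03))
```

```text
tip [ 0.58085751 -0.18578641  0.007     ] w 0.03373830075990224
handle [ 0.48323446 -0.21011789  0.028     ] [ 0.3798513  -0.23356289  0.028     ] 0.10600823934264933
0.22300585777892065
0.2333564165535275
grip from handle [ 0.4393488  -0.22007018  0.028     ] tip-145 [ 0.43944813 -0.21785491  0.007     ] 0.10060953910854292
[ 0.48513458 -0.07283656  0.008     ] [ 0.37747659 -0.03022671  0.008     ] 0.11578360505696458 yaw -0.37687102044332077
yaws 68.40688110780914
[0.51265416 0.02217372 0.025     ] [0.4150673  0.05956023 0.025     ] 0.10450333056765052 [-0.09758686  0.03738651  0.        ]
disc [ 0.44809875 -0.00645666  0.03      ]
[277 101  57  24 368] [304.48097826 112.84782609] [ 0.72483343 -0.21739692  0.03      ]
[212 200  33  35 894] [228.03131991 217.0704698 ] [ 0.44761438 -0.00540909  0.03      ]
[302 202  16  40 285] [309.37894737 221.65614035] [ 0.43072059 -0.21853887  0.03      ]
```

Run:
```python
from h import *
for i in range(2):
    o=robot.observe();print(o['time'],o['tool_pos'],o['tool_rot'],o['qvel'])
m=robot.camera_model("wrist");print(-m['R'].T@m['t'],np.linalg.norm(m['t']))
import pickle
m0,_=pickle.load(open("w1.pkl","rb"));print(-m0['R'].T@m0['t'],m0['R']-m['R'])
```

```text
2.2 [ 0.43274649 -0.22236421  0.22648522] [3.13861555e+00 1.79876352e-03 1.87708847e-01] [ 0.08513847 -0.00222705  0.00986346  0.02399689  0.00106984 -0.07021376]
2.2 [ 0.43274649 -0.22236421  0.22648522] [3.13861555e+00 1.79876352e-03 1.87708847e-01] [ 0.08513847 -0.00222705  0.00986346  0.02399689  0.00106984 -0.07021376]
[ 0.50603528 -0.2081848   0.38530683] 0.6692338608512868
[ 0.50722863 -0.20286062  0.38548825] [[ 0.0089943   0.00176341 -0.00333669]
 [ 0.00141279 -0.00964272 -0.00160946]
 [ 0.00146319  0.00093659 -0.00047172]]
```

Request:
arm_command --moves '[[[0.003, 0.002, 0.025], [0, 0, -0.026], 0.09], [[0.006, 0.004, 0.06], [0, 0, -0.026], 0.09], [[0.006, 0.004, 0.1], [0, 0, -0.026], 0.07], [[0.006, 0.004, 0.13], [0, 0, -0.026], 0.06], [[0.006, 0.004, 0.15], [0, 0, -0.026], 0.05]]'

```text
time: 2.7
tool_pos: [0.4407, -0.2176, 0.0743]
tool_rot: [-3.139, 0.002, 0.228]
contact_force: [0.7, -0.3, 0.2]
opening: 0.0706
grip_force: 0.0
```

Request:
arm_command --moves '[[[0, 0, 0.02], [0, 0, 0], 0.05], [[0, 0, 0.04], [0, 0, 0], 0.05], [[0, 0, 0.057], [0, 0, 0], 0.05], [[0, 0, 0.068], [0, 0, 0], 0.05], [[0, 0, 0.072], [0, 0, 0], 0.05]]'

```text
time: 3.2
tool_pos: [0.4413, -0.218, 0.0036]
tool_rot: [-3.14, 0.001, 0.228]
contact_force: [1.1, -0.1, 0.2]
opening: 0.0501
grip_force: 0.0
```

Request:
arm_command --moves '[[[0, 0, 0], [0, 0, 0], 0.05], [[0, 0, 0], [0, 0, 0], 0.05], [[0, 0, 0], [0, 0, 0], 0.05], [[0, 0, 0], [0, 0, 0], 0.05], [[0, 0, 0], [0, 0, 0], 0.05]]'

```text
time: 3.7
tool_pos: [0.442, -0.2186, 0.0051]
tool_rot: [3.141, -0.001, 0.228]
contact_force: [0.0, -0.3, 0.6]
opening: 0.05
grip_force: 0.0
```

Run:
```python
from h import *
o=robot.observe();print(o['time'],o['tool_pos'],o['tool_rot'],o['opening'],o['contact_force'])
m=robot.camera_model("wrist");w=robot.read_camera("wrist")
cv2.imwrite("pics/w2.png",w[:,:,::-1])
```

```text
3.7 [ 0.44198185 -0.21859279  0.005109  ] [ 3.14106658e+00 -6.22657768e-04  2.27757201e-01] 0.0499560828736364 [ 0.04878441 -0.27486701  0.6327993 ]
```

View pics/w2.png

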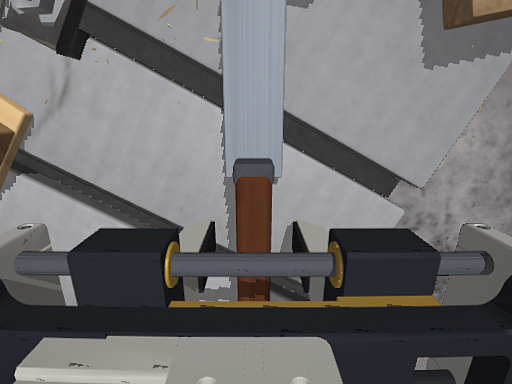

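The wrist view shows the handle at (254,230), centred between the fingers and aligned with them. I'll grip and lift.

Request:
arm_command --moves '[[[0, 0, 0], [0, 0, 0], 0.03], [[0, 0, 0], [0, 0, 0], 0.02], [[0, 0, 0], [0, 0, 0], 0.01], [[0, 0, 0], [0, 0, 0], 0.01], [[0, 0, 0], [0, 0, 0], 0.01]]' --squeeze 50

```text
time: 4.25
tool_pos: [0.4418, -0.2185, 0.0047]
tool_rot: [-3.142, -0.0, 0.228]
contact_force: [-0.2, -0.0, -0.2]
opening: 0.0199
grip_force: 50.0
```

Request:
arm_command --moves '[[[0, 0, 0], [0, 0, 0], 0.01], [[0, 0, 0], [0, 0, 0], 0.01], [[0, 0, 0], [0, 0, 0], 0.01], [[0, 0, -0.01], [0, 0, 0], 0.01], [[0, 0, -0.02], [0, 0, 0], 0.01]]'

```text
time: 4.75
tool_pos: [0.4416, -0.2183, 0.0252]
tool_rot: [-3.141, 0.0, 0.228]
contact_force: [0.1, -0.1, -1.5]
opening: 0.0197
grip_force: 50.0
```

Request:
arm_command --moves '[[[0, 0, -0.015], [0, 0, 0], 0.01], [[0, 0, -0.03], [0, 0, 0], 0.01], [[0, 0, -0.045], [0, 0, 0], 0.01], [[0, 0, -0.055], [0, 0, 0], 0.01], [[0, 0, -0.06], [0, 0, 0], 0.01]]'

```text
time: 5.25
tool_pos: [0.4422, -0.2188, 0.0862]
tool_rot: [3.14, -0.002, 0.228]
contact_force: [-0.2, 0.1, -1.4]
opening: 0.0196
grip_force: 50.0
```

Request:
arm_command --moves '[[[-0.002, -0.009, -0.012], [0, 0, -0.1], 0.01], [[-0.004, -0.019, -0.024], [0, 0, -0.2], 0.01], [[-0.006, -0.028, -0.035], [0, 0, -0.3], 0.01], [[-0.008, -0.038, -0.047], [0, 0, -0.4], 0.01], [[-0.009, -0.0475, -0.058], [0, 0, -0.5], 0.01]]'

```text
time: 5.75
tool_pos: [0.4218, -0.1737, 0.1431]
tool_rot: [-3.141, 0.0, 0.732]
contact_force: [-0.2, 0.2, -0.2]
opening: 0.0199
grip_force: 50.0
```

Request:
arm_command --moves '[[[0.003, -0.009, -0.012], [0, 0, -0.1], 0.01], [[0.006, -0.019, -0.024], [0, 0, -0.2], 0.01], [[0.009, -0.028, -0.035], [0, 0, -0.3], 0.01], [[0.012, -0.038, -0.047], [0, 0, -0.4], 0.01], [[0.015, -0.046, -0.057], [0, 0, -0.5], 0.01]]'

```text
time: 6.25
tool_pos: [0.4024, -0.1293, 0.2001]
tool_rot: [-3.141, -0.0, 1.232]
contact_force: [0.1, 0.2, -1.4]
opening: 0.0198
grip_force: 50.0
```

Request:
arm_command --moves '[[[0, 0, 0], [0, 0, 0], 0.01], [[0, 0, 0], [0, 0, 0], 0.01], [[0, 0, 0], [0, 0, 0], 0.01], [[0, 0, 0], [0, 0, 0], 0.01], [[0, 0, 0], [0, 0, 0], 0.01]]'

```text
time: 6.75
tool_pos: [0.4028, -0.1301, 0.1993]
tool_rot: [-3.141, -0.0, 1.227]
contact_force: [0.7, -0.0, -0.8]
opening: 0.02
grip_force: 50.0
```

Run:
```python
from h import *
import pickle
o=robot.observe();print(o['time'],o['tool_pos'],o['tool_rot'],o['opening'],o['contact_force'])
m=robot.camera_model("wrist");w=robot.read_camera("wrist");pickle.dump((m,w,o),open("w3.pkl","wb"))
cv2.imwrite("pics/w3.png",cv2.resize(w[0:230,120:390],None,fx=2.6,fy=2.6,interpolation=cv2.INTER_CUBIC)[:,:,::-1])
```

```text
6.75 [ 0.40278155 -0.13009991  0.1992585 ] [-3.14074470e+00 -2.18850229e-04  1.22672538e+00] 0.01999706352320535 [ 6.95877860e-01 -4.68069043e-04 -7.66663938e-01]
```

View pics/w3.png

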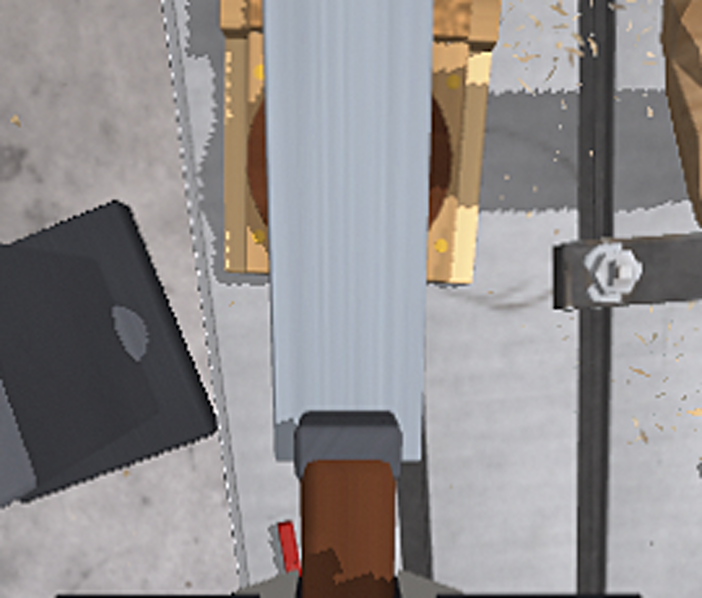

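The crop shows the blade centred over the slot, with board corners at (224,271) and (473,284). The step ends are at (222,31) and (499,46). The board is turned about 3° from the tool.

Run:
```python
from h import *
import pickle
m,w,o=pickle.load(open("w3.pkl","rb"))
P=lambda X,Y,z:onplane(m,(X/2.6+120-.3,Y/2.6-.3),z)
def rep(n,a,b):
    d=(a-b)[:2];print(n,(a+b)[:2]/2,np.linalg.norm(d),'yaw',np.arctan2(d[1],d[0])-np.pi/2)
rep('end',P(224,271,.008),P(473,284,.008))
rep('endz0',P(224,271,.0),P(473,284,.0))
rep('step',P(222,31,.025),P(499,46,.025))
# blade edges near handle / top of the picture: blade top surface z
z=.201
for y in(5,420):
    lr={5:(264,433),420:(275,421)}[y]
    rep('blade%d'%y,P(lr[0],y,z),P(lr[1],y,z))
print(o['tool_pos'])
# step edge line from the gradient in wrist pic; disc colour blobs
hsv=cv2.cvtColor(w,cv2.COLOR_RGB2HSV);b=cv2.inRange(hsv,(0,100,20),(14,255,150))
n,l,s,c=cv2.connectedComponentsWithStats(b)
for i in range(1,n):
    if s[i,4]>60:print(s[i],c[i])
```

```text
end [ 0.43070882 -0.05058771] 0.12077547425760392 yaw 1.1782871556790622
endz0 [ 0.43078148 -0.05037729] 0.12353442421940924 yaw 1.1782871556790622
step [0.46824122 0.03950395] 0.11813490103895244 yaw 1.1799988269804347
blade5 [ 0.4463882 -0.0065506] 0.033595770404943416 yaw 1.2277411558791567
blade420 [ 0.41829251 -0.08508596] 0.03348352992086236 yaw 1.2286206388479424
[ 0.40278155 -0.13009991  0.1992585 ]
[285  36   9  52 292] [288.39726027  62.05479452]
[215  38   8  49 253] [218.70355731  61.69565217]
[486 117  26  66 512] [501.92382812 150.33789062]
[ 235  177   37   75 2622] [253.41800153 213.95842868]
[479 180  33  41 421] [498.17339667 199.43705463]
[237 277  34  24 758] [253.08575198 288.33905013]
```

```bash
cat >> h.py <<'E'
from scipy.spatial.transform import Rotation as Ro
BY=1.1795; U=np.array([np.cos(BY),np.sin(BY),0]); M0=np.array([.4307,-.0506,0])
def tcp_for_tip(bx,z): # TCP for blade tip (mid thickness) at board x (m), height z, level blade
    p=M0+U*(bx+.116-.1425); p[2]=z-.0005; return p
def delta(p0,rpy0,p1,rpy1):
    R0=Ro.from_euler('xyz',rpy0);R1=Ro.from_euler('xyz',rpy1)
    return np.round(R0.inv().apply(np.array(p1)-p0),4).tolist(),np.round((R0.inv()*R1).as_rotvec(),4).tolist()
E
python3 - <<'E'
from h import *
import pickle
m,w=pickle.load(open("w1.pkl","rb"))
for uv in((205,210),(275,237)): 
    p=onplane(m,uv,.004);q=p-M0;n=np.array([-U[1],U[0],0]);print('pencil',p,'board x',q@U*1000-116,'y',q@n*1000)
p0=np.array([.403,-.130,.200]);r0=[np.pi,0,1.228]
p1=tcp_for_tip(-.150,.016);print(p1,delta(p0,r0,p1,[np.pi,0,BY]))
E
```

```text
pencil [ 0.35448736 -0.15776139  0.004     ] board x -244.12816178766172 y 29.582167506461392
pencil [ 0.33149895 -0.27244722  0.004     ] board x -358.9129912759083 y 7.093320514930369
[ 0.36338518 -0.21375932  0.0155    ] ([-0.0922, -0.0092, 0.1845], [0.0, -0.0, 0.0485])
```

Request:
arm_command --moves '[[[-0.015, -0.002, 0.02], [0, 0, 0.01], 0.01], [[-0.035, -0.004, 0.04], [0, 0, 0.024], 0.01], [[-0.055, -0.006, 0.06], [0, 0, 0.04], 0.01], [[-0.068, -0.008, 0.08], [0, 0, 0.0485], 0.01], [[-0.07, -0.008, 0.1], [0, 0, 0.0485], 0.01]]'

```text
time: 7.3
tool_pos: [0.3714, -0.1944, 0.0989]
tool_rot: [3.141, 0.0, 1.177]
contact_force: [0.2, -0.4, -1.9]
opening: 0.02
grip_force: 50.0
```

Request:
arm_command --moves '[[[0, 0, 0.02], [0, 0, 0], 0.01], [[0, 0, 0.04], [0, 0, 0], 0.01], [[0, 0, 0.06], [0, 0, 0], 0.01], [[0, 0, 0.075], [0, 0, 0], 0.01], [[0, 0, 0.0845], [0, 0, 0], 0.01]]'

```text
time: 7.8
tool_pos: [0.3715, -0.193, 0.0141]
tool_rot: [-3.14, -0.0, 1.179]
contact_force: [0.6, 0.1, -1.0]
opening: 0.0199
grip_force: 50.0
```

Request:
arm_command --moves '[[[0, 0, 0], [0, 0, 0], 0.01], [[0, 0, 0], [0, 0, 0], 0.01], [[0, 0, 0], [0, 0, 0], 0.01], [[0, 0, 0], [0, 0, 0], 0.01], [[0, 0, 0], [0, 0, 0], 0.01]]'

```text
time: 8.3
tool_pos: [0.3721, -0.1933, 0.0157]
tool_rot: [3.141, 0.0, 1.179]
contact_force: [-0.0, -0.3, -1.0]
opening: 0.02
grip_force: 50.0
```

Run:
```python
from h import *
o=robot.observe();print(o['time'],o['tool_pos'],o['tool_rot'],o['contact_force'],'want',tcp_for_tip(-.128,.016))
s=robot.read_camera("scene");cv2.imwrite("pics/s1.png",cv2.resize(s[150:300,130:350],None,fx=3.6,fy=3.6,interpolation=cv2.INTER_CUBIC)[:,:,::-1])
```

```text
8.3 [ 0.37207827 -0.19334797  0.015676  ] [3.14050708e+00 2.02226719e-04 1.17929004e+00] [-0.038632   -0.31405467 -0.9553452 ] want [ 0.3717757  -0.19342218  0.0155    ]
```

View pics/s1.png

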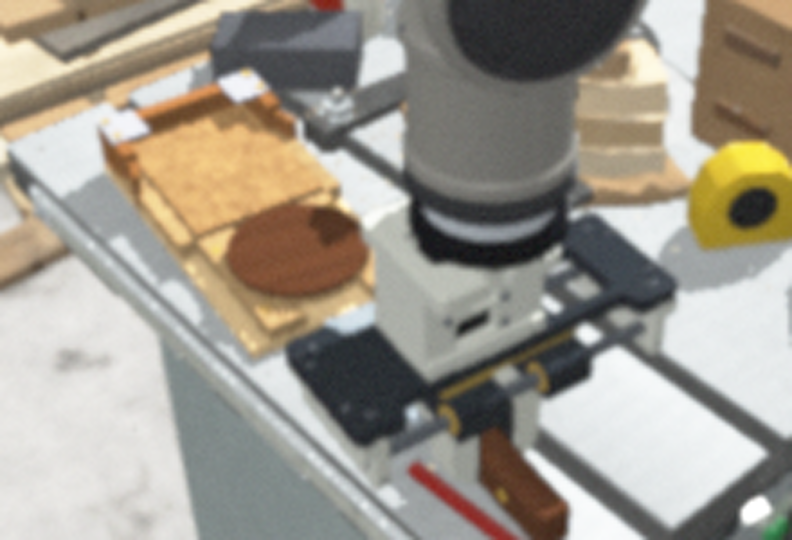

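The scene crop shows the blade tip at (345,320), at the slot mouth, with the disc undisturbed at (298,250). I'll insert the blade.

Request:
arm_command --moves '[[[0.007, 0, 0], [0, 0, 0], 0.01], [[0.016, 0, 0], [0, 0, 0], 0.01], [[0.026, 0, 0], [0, 0, 0], 0.01], [[0.036, 0, 0], [0, 0, 0], 0.01], [[0.045, 0, 0], [0, 0, 0], 0.01]]'

```text
time: 8.85
tool_pos: [0.3893, -0.1504, 0.0152]
tool_rot: [-3.141, -0.0, 1.18]
contact_force: [-0.4, -0.0, -1.1]
opening: 0.0195
grip_force: 50.0
```

Request:
arm_command --moves '[[[0, 0, 0], [0, 0, 0], 0.01], [[0, 0, 0], [0, 0, 0], 0.01], [[0, 0, -0.002], [0, 0, 0], 0.01], [[0, 0, -0.005], [0, 0, 0], 0.01], [[0.001, 0, -0.008], [0, 0, 0], 0.01]]'

```text
time: 9.35
tool_pos: [0.3893, -0.151, 0.0235]
tool_rot: [3.142, -0.0, 1.179]
contact_force: [-0.3, 0.0, -1.3]
opening: 0.0196
grip_force: 50.0
```

Run:
```python
from h import *
o=robot.observe();print(o['time'],o['tool_pos'],o['tool_rot'],o['contact_force'],'want',tcp_for_tip(-.082,.024))
s=robot.read_camera("scene");cv2.imwrite("pics/s2.png",cv2.resize(s[150:300,130:350],None,fx=3.6,fy=3.6,interpolation=cv2.INTER_CUBIC)[:,:,::-1])
```

```text
9.35 [ 0.38928704 -0.15095501  0.0234668 ] [ 3.14152780e+00 -1.72949052e-05  1.17864053e+00] [-0.30972295  0.00600799 -1.25417836] want [ 0.3893195  -0.15089907  0.0235    ]
```

View pics/s2.png

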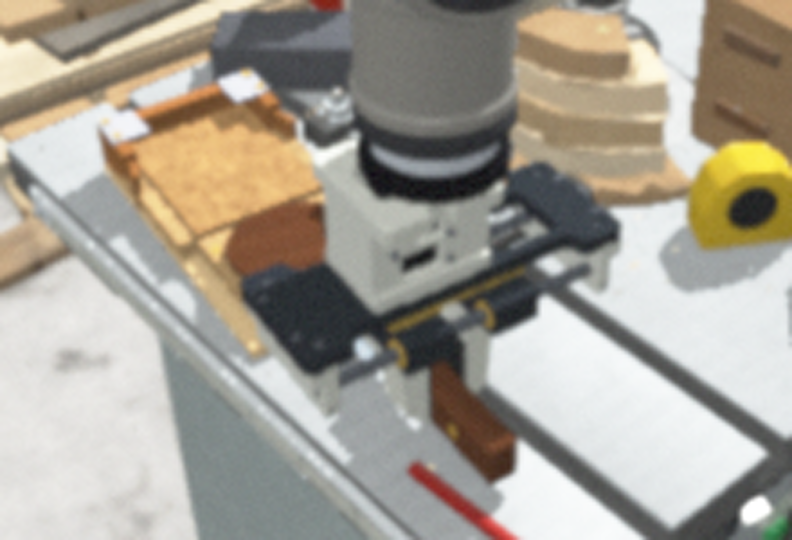

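The gripper stands at the slot end with the blade under the disc, which is visible at (275,235). I've now viewed all ten pictures, so from here I'll use masks and numbers only. I'll lift in stages.

Request:
arm_command --moves '[[[0, 0, -0.003], [0, 0, 0], 0.01], [[0.001, 0, -0.007], [0, 0, 0], 0.01], [[0.002, 0, -0.011], [0, 0, 0], 0.01], [[0.003, 0, -0.015], [0, 0, 0], 0.01], [[0.004, 0, -0.018], [0, 0, 0], 0.01]]'

```text
time: 9.9
tool_pos: [0.391, -0.1469, 0.0416]
tool_rot: [3.141, -0.0, 1.179]
contact_force: [0.1, 0.2, -1.9]
opening: 0.0195
grip_force: 50.0
```

Request:
arm_command --moves '[[[0.002, 0, -0.004], [0, 0, 0], 0.01], [[0.004, 0, -0.008], [0, 0, 0], 0.01], [[0.007, 0, -0.012], [0, 0, 0], 0.01], [[0.01, 0, -0.016], [0, 0, 0], 0.01], [[0.013, 0, -0.02], [0, 0, 0], 0.01]]'

```text
time: 10.4
tool_pos: [0.396, -0.1346, 0.0616]
tool_rot: [3.141, -0.0, 1.179]
contact_force: [0.6, 0.2, -0.4]
opening: 0.0197
grip_force: 50.0
```

```bash
cat > look.py <<'E'
from h import *
import sys
o=robot.observe();print(o['time'],o['tool_pos'],o['tool_rot'],o['contact_force'])
q=o['tool_pos']-M0;print('tip board x',q@U*1e3-116+142.5,'z',o['tool_pos'][2]*1e3+.5)
for n in("scene","top"):
    im=robot.read_camera(n);cv2.imwrite(f"pics/{n}_{sys.argv[1]}.png",im[:,:,::-1]);h=cv2.cvtColor(im,cv2.COLOR_RGB2HSV);m=robot.camera_model(n)
    b=cv2.inRange(h,(0,100,20),(14,255,130))
    k,l,s,c=cv2.connectedComponentsWithStats(b)
    x0,x1,y0,y1=(150,290,140,290) if n=="scene" else (155,270,160,260)
    for i in range(1,k):
        if s[i,4]>40 and x0<c[i][0]<x1 and y0<c[i][1]<y1:
            p=onplane(m,c[i],.03)-M0;print(n,'dark blob',s[i],c[i].round(1),'board',(p@U*1e3-116).round(0),(p@[-U[1],U[0],0]*1e3).round(0))
E
python3 look.py a
```

```text
10.4 [ 0.39598341 -0.13464995  0.06155822] [ 3.14148007e+00 -9.48830354e-05  1.17935073e+00] [ 0.57904257  0.2038388  -0.39954308]
tip board x -64.4375322562002 z 62.05821935644352
scene dark blob [171 176  23  10  68] [182.2 180.6] board 105.0 -4.0
scene dark blob [245 230  22  33 343] [255.  247.3] board -202.0 -23.0
top dark blob [179 177  18   9  47] [187.5 179.9] board 69.0 -51.0
top dark blob [163 181  10  23  64] [167.6 192.3] board 106.0 -1.0
top dark blob [209 197  23  33 543] [219.7 212.9] board -43.0 -1.0
```

Request:
arm_command --moves '[[[0.003, 0, -0.003], [0, 0, 0], 0.01], [[0.007, 0, -0.006], [0, 0, 0], 0.01], [[0.012, 0, -0.009], [0, 0, 0], 0.01], [[0.017, 0, -0.011], [0, 0, 0], 0.01], [[0.022, 0, -0.0135], [0, 0, 0], 0.01]]'

```text
time: 11.0
tool_pos: [0.4044, -0.1141, 0.0749]
tool_rot: [-3.142, -0.0, 1.179]
contact_force: [1.0, 0.1, -1.2]
opening: 0.0198
grip_force: 50.0
```

Request:
arm_command --moves '[[[0.003, 0, -0.001], [0, 0, 0], 0.01], [[0.006, 0, -0.002], [0, 0, 0], 0.01], [[0.009, 0, -0.003], [0, 0, 0], 0.01], [[0.012, 0, -0.003], [0, 0, 0], 0.01], [[0.015, 0, -0.003], [0, 0, 0], 0.01]]'

```text
time: 11.5
tool_pos: [0.41, -0.1005, 0.0777]
tool_rot: [-3.142, -0.0, 1.179]
contact_force: [-0.8, 0.9, -1.5]
opening: 0.0203
grip_force: 50.0
```

```bash
python3 look.py b
```

```text
11.5 [ 0.41003731 -0.10050184  0.07767509] [-3.14154925e+00 -1.06785826e-04  1.17921808e+00] [-0.84393094  0.94644606 -1.51754846]
tip board x -27.510517476279063 z 78.17508785992479
scene dark blob [171 176  23  10  67] [181.8 180.7] board 106.0 -3.0
scene dark blob [235 214  21  32 341] [244.5 230.7] board -147.0 -33.0
top dark blob [182 176  14   6  42] [187.7 178.9] board 69.0 -54.0
top dark blob [162 181  12  23  73] [167.6 192.3] board 106.0 -1.0
top dark blob [203 193  13  22  44] [208.  203.5] board -5.0 -13.0
top dark blob [167 212  12  10  43] [171.9 216.5] board 71.0 54.0
```

Request:
arm_command --moves '[[[0.003, 0, 0], [0, 0, 0], 0.01], [[0.007, 0, 0], [0, 0, 0], 0.01], [[0.011, 0, 0], [0, 0, 0], 0.01], [[0.015, 0, 0], [0, 0, 0], 0.01], [[0.019, 0, 0], [0, 0, 0], 0.01]]'

```text
time: 12.1
tool_pos: [0.4173, -0.0828, 0.0777]
tool_rot: [-3.142, -0.0, 1.179]
contact_force: [-0.3, 0.4, -0.9]
opening: 0.0195
grip_force: 50.0
```

Request:
arm_command --moves '[[[0.003, 0, 0], [0, 0, 0], 0.01], [[0.006, 0, 0], [0, 0, 0], 0.01], [[0.009, 0, 0], [0, 0, 0], 0.01], [[0.009, 0, 0], [0, 0, 0], 0.01], [[0.009, 0, 0], [0, 0, 0], 0.01]]'

```text
time: 12.6
tool_pos: [0.4207, -0.0748, 0.0777]
tool_rot: [3.142, -0.0, 1.179]
contact_force: [-0.2, -0.3, -1.4]
opening: 0.0194
grip_force: 50.0
```

```bash
python3 look.py c
python3 - <<'E'
from h import *
im=cv2.imread("pics/top_c.png");m=robot.camera_model("top");h=cv2.cvtColor(im,cv2.COLOR_BGR2HSV)
n=np.array([-U[1],U[0],0])
for y in(0,20,-20,-35,35):
    for bx in range(-40,106,8):
        P=M0+U*(bx+116)/1e3+n*y/1e3;P[2]=.035
        u=proj(m,P)[0].round().astype(int);print(h[u[1],u[0]].tolist(),end=' ')
    print()
E
```

```text
12.6 [ 0.42065784 -0.07481002  0.07770465] [ 3.14156312e+00 -4.54238895e-05  1.17947344e+00] [-0.20796895 -0.32739028 -1.44474053]
tip board x 0.28993536589166524 z 78.2046508239397
scene dark blob [227 206  21  32 323] [236.7 222.6] board -114.0 -33.0
top dark blob [182 175  14   8  41] [188.  178.9] board 69.0 -54.0
top dark blob [163 181  13  24  67] [167.9 191.7] board 106.0 -3.0
top dark blob [167 212  13  10  41] [171.9 216.7] board 71.0 54.0
[135, 20, 26] [107, 24, 150] [103, 23, 152] [103, 24, 151] [103, 24, 149] [104, 22, 151] [13, 40, 147] [17, 137, 171] [17, 140, 173] [16, 138, 166] [17, 135, 168] [17, 139, 162] [16, 140, 162] [15, 156, 155] [16, 163, 152] [15, 159, 144] [15, 162, 159] [16, 159, 138] [14, 173, 75] 
[11, 87, 56] [18, 118, 112] [17, 129, 113] [16, 107, 152] [16, 124, 171] [16, 131, 169] [17, 133, 169] [17, 140, 175] [17, 141, 166] [16, 137, 169] [16, 141, 164] [17, 141, 161] [15, 147, 154] [16, 161, 163] [16, 159, 157] [15, 156, 144] [15, 165, 151] [15, 160, 143] [14, 179, 67] 
[120, 17, 30] [17, 85, 108] [15, 90, 153] [16, 111, 163] [15, 95, 164] [16, 89, 161] [17, 90, 170] [17, 140, 166] [17, 140, 175] [17, 137, 169] [16, 139, 169] [16, 135, 160] [15, 157, 151] [16, 159, 157] [16, 163, 153] [15, 160, 113] [15, 160, 102] [14, 158, 118] [15, 164, 76] 
[0, 34, 38] [15, 140, 102] [16, 136, 159] [16, 145, 130] [16, 139, 174] [17, 140, 168] [16, 135, 174] [16, 138, 166] [17, 141, 174] [17, 137, 169] [16, 143, 160] [16, 161, 149] [16, 160, 150] [14, 156, 129] [15, 158, 137] [15, 164, 95] [10, 32, 118] [4, 15, 134] [177, 22, 118] 
[15, 141, 116] [17, 149, 106] [15, 139, 101] [15, 151, 83] [17, 146, 141] [17, 139, 176] [16, 136, 174] [17, 138, 178] [17, 136, 165] [16, 134, 170] [16, 146, 136] [15, 160, 140] [15, 159, 144] [16, 162, 156] [15, 158, 163] [16, 163, 150] [177, 16, 159] [161, 12, 169] [133, 11, 163]
```

Request:
arm_command --moves '[[[-0.014, 0, 0], [0, 0, 0], 0.01], [[-0.03, 0, 0], [0, 0, 0], 0.01], [[-0.046, 0, 0], [0, 0, 0], 0.01], [[-0.062, 0, 0], [0, 0, 0], 0.01], [[-0.075, 0, 0], [0, 0, 0], 0.01]]'

```text
time: 13.2
tool_pos: [0.3917, -0.145, 0.0777]
tool_rot: [3.141, 0.0, 1.179]
contact_force: [0.2, 0.4, -1.0]
opening: 0.0195
grip_force: 50.0
```

```bash
cat > disc.py <<'E'
from h import *
import sys
o=robot.observe();q=o['tool_pos']-M0;n=np.array([-U[1],U[0],0])
print(o['time'],o['tool_pos'],o['contact_force'],'tip x',q@U*1e3-116+142.5,'y',q@n*1e3,'z',o['tool_pos'][2]*1e3+.5)
m=robot.camera_model("top");im=robot.read_camera("top");cv2.imwrite(f"pics/top_{sys.argv[1]}.png",im[:,:,::-1])
# rectify the plane z=35 over the board: 1 px = 1 mm, col=board x+130, row=60-y
X,Y=np.meshgrid(np.arange(-130,126),np.arange(60,-61,-1))
P=M0+((X+116)/1e3)[...,None]*U+(Y/1e3)[...,None]*n;P[...,2]=.035
uv=proj(m,P.reshape(-1,3)).reshape(X.shape+(2,)).astype('f4')
r=cv2.remap(im,uv[...,0],uv[...,1],1);h=cv2.cvtColor(cv2.GaussianBlur(r,(0,0),2),cv2.COLOR_RGB2HSV)
pale=((h[...,0]>14)&(h[...,0]<22)&(h[...,1]>110)&(h[...,1]<150)&(h[...,2]>150)).astype('u1')
pale=cv2.morphologyEx(pale,cv2.MORPH_OPEN,np.ones((7,7),'u1'))
k,l,s,c=cv2.connectedComponentsWithStats(pale)
for i in range(1,k):
    if s[i,4]>300:
        cs=max(cv2.findContours((l==i).astype('u1'),0,1)[0],key=len);e=cv2.minEnclosingCircle(cs)
        print('pale',s[i]-[130,0,0,0,0],'circle board x %.0f y %.0f r %.0f'%(e[0][0]-130,60-e[0][1],e[1]))
for row in(60,45,75,30,90): print(60-row,' '.join('%d/%d/%d'%tuple(h[row,x+130]) for x in range(-60,84,8)))
E
python3 disc.py d
```

```text
13.2 [ 0.39170995 -0.14500114  0.07773503] [ 0.20451718  0.39833065 -0.97582438] tip x -75.63617319363146 y 0.03962879500596194 z 78.23503472327057
pale [-111   16  172  102 9461] circle board x -28 y -1 r 89
pale [-112   84   32   30  863] circle board x -96 y -39 r 20
0 18/121/147 19/117/186 19/111/215 18/117/185 17/136/161 17/140/170 17/139/169 17/138/175 17/139/174 17/139/173 17/138/174 17/138/170 16/136/171 17/138/165 17/137/168 16/148/159 15/161/157 15/158/155
15 19/113/217 18/112/219 18/112/212 18/119/146 17/133/134 17/137/167 17/138/174 17/138/176 17/137/177 17/139/174 17/139/173 17/138/168 17/140/170 17/139/163 17/139/165 16/156/160 15/158/157 16/159/157
-15 18/122/136 18/121/135 18/121/135 18/121/143 17/134/143 16/139/171 17/138/170 16/137/173 17/138/174 17/137/175 16/137/173 17/138/170 17/139/171 17/137/166 17/139/165 15/154/157 15/160/156 15/157/154
30 17/139/169 17/139/171 17/137/171 16/138/168 16/140/115 16/142/115 17/139/165 17/137/177 17/136/180 17/138/176 17/137/171 16/138/170 16/138/168 16/143/152 15/156/150 15/162/143 15/160/156 15/159/154
-30 16/140/100 16/143/98 16/140/100 16/142/99 16/139/145 16/140/155 16/138/166 17/140/171 16/138/172 17/138/176 17/139/172 17/139/171 17/139/169 16/139/167 16/154/149 15/159/151 15/158/153 15/159/144
```

Request:
arm_command --moves '[[[0, 0, 0.01], [0, 0, 0], 0.01], [[0, 0, 0.022], [0, 0, 0], 0.01], [[0, 0, 0.034], [0, 0, 0], 0.01], [[0, 0, 0.043], [0, 0, 0], 0.01], [[0, 0, 0.048], [0, 0, 0], 0.01]]'

```text
time: 13.75
tool_pos: [0.3917, -0.1435, 0.0286]
tool_rot: [-3.14, -0.0, 1.18]
contact_force: [-0.1, -0.2, -1.0]
opening: 0.0198
grip_force: 50.0
```

Request:
arm_command --moves '[[[0, 0, 0], [0, 0, 0], 0.01], [[0.004, 0, 0], [0, 0, 0], 0.01], [[0.012, 0, 0], [0, 0, 0], 0.01], [[0.022, 0, 0], [0, 0, 0], 0.01], [[0.032, 0, 0], [0, 0, 0], 0.01]]'

```text
time: 14.25
tool_pos: [0.4047, -0.1137, 0.03]
tool_rot: [3.141, -0.0, 1.179]
contact_force: [0.4, -0.6, -1.6]
opening: 0.0198
grip_force: 50.0
```

Request:
arm_command --moves '[[[0.005, 0, 0], [0, 0, 0], 0.01], [[0.01, 0, 0], [0, 0, 0], 0.01], [[0.015, 0, 0], [0, 0, 0], 0.01], [[0.02, 0, 0], [0, 0, 0], 0.01], [[0.025, 0, 0], [0, 0, 0], 0.01]]'

```text
time: 14.75
tool_pos: [0.4139, -0.0912, 0.0297]
tool_rot: [3.142, -0.0, 1.179]
contact_force: [-0.2, -0.7, -0.9]
opening: 0.0197
grip_force: 50.0
```

```bash
python3 disc.py e
```

```text
14.75 [ 0.41391819 -0.09121077  0.02969331] [-0.21855987 -0.69231817 -0.93391912] tip x -17.441587824871704 y 0.024943719098702327 z 30.193309702951684
pale [-69  16  50  18 739] circle board x -44 y 36 r 25
pale [ -12   19   88   99 6323] circle board x 29 y -8 r 50
0 102/25/154 102/25/153 104/25/153 102/25/152 103/23/152 103/21/149 16/114/159 17/139/169 17/140/167 17/139/172 17/136/172 16/138/172 17/138/172 16/138/168 17/139/169 17/139/163 17/138/166 16/150/153
15 21/13/133 18/10/132 20/12/130 21/14/132 21/14/132 15/16/126 16/123/124 17/138/166 17/138/172 17/137/173 17/138/175 17/138/172 17/139/171 17/138/166 17/139/167 17/139/162 16/140/166 16/157/156
-15 80/6/137 75/4/135 90/4/139 90/4/135 90/4/137 0/0/129 16/120/151 17/137/169 17/139/169 16/137/170 17/137/173 17/137/173 17/138/172 17/138/168 16/137/169 17/138/163 16/141/164 15/155/155
30 17/140/162 17/140/159 16/139/158 17/138/161 17/139/167 16/137/156 15/158/113 16/148/112 17/140/164 17/137/175 17/136/178 16/136/174 16/138/170 16/137/168 17/140/166 16/144/145 15/158/147 15/159/152
-30 16/142/97 16/142/97 16/142/97 16/142/99 16/139/145 16/140/153 15/158/145 16/149/149 17/138/166 17/139/169 17/139/169 17/138/174 17/139/169 17/137/169 17/139/167 16/141/164 16/154/149 15/159/141
```

Request:
arm_command --moves '[[[0.005, 0, 0], [0, 0, 0], 0.01], [[0.01, 0, 0], [0, 0, 0], 0.01], [[0.015, 0, 0], [0, 0, 0], 0.01], [[0.02, 0, 0], [0, 0, 0], 0.01], [[0.024, 0, 0], [0, 0, 0], 0.01]]'

```text
time: 15.3
tool_pos: [0.4231, -0.0688, 0.0297]
tool_rot: [-3.142, -0.0, 1.179]
contact_force: [1.0, 0.3, -1.5]
opening: 0.0198
grip_force: 50.0
```

Request:
arm_command --moves '[[[0.002, 0, 0], [0, 0, 0], 0.01], [[0.004, 0, 0], [0, 0, 0], 0.01], [[0.006, 0, 0], [0, 0, 0], 0.01], [[0.008, 0, 0], [0, 0, 0], 0.01], [[0.008, 0, 0], [0, 0, 0], 0.01]]'

```text
time: 15.8
tool_pos: [0.4256, -0.0632, 0.0298]
tool_rot: [-3.142, 0.002, 1.18]
contact_force: [-3.8, -10.6, -0.1]
opening: 0.0197
grip_force: 50.0
```

```bash
python3 disc.py f
```

```text
15.8 [ 0.42557045 -0.06322135  0.02978123] [ -3.83241354 -10.56015113  -0.0502997 ] tip x 12.876282750456085 y -0.07178652393295551 z 30.28123382922032
pale [  18   19   84   86 5650] circle board x 60 y -3 r 44
0 20/31/75 20/26/118 16/26/128 19/26/106 120/13/39 103/28/126 103/24/151 103/23/152 104/25/152 105/4/140 17/131/171 17/138/165 17/137/171 17/139/171 17/138/174 17/138/170 17/139/171 16/138/168
15 20/32/71 18/28/110 18/29/115 19/24/85 0/6/40 20/13/121 30/2/120 0/0/119 10/6/119 11/17/118 16/134/146 17/137/167 17/137/175 16/137/173 16/137/177 17/136/172 16/137/170 17/138/168
-15 16/33/86 21/28/118 19/26/135 20/26/119 150/6/41 90/5/100 15/7/140 15/14/141 20/6/138 15/26/135 16/134/154 17/139/167 17/139/171 17/138/170 17/138/176 17/138/170 17/139/172 17/137/169
30 60/8/33 0/7/35 120/7/39 0/0/37 16/131/99 17/137/149 15/157/146 15/158/150 15/158/150 15/159/149 15/158/110 16/145/125 17/136/174 17/138/174 16/137/177 17/138/174 16/137/168 16/137/169
-30 21/27/93 18/26/118 18/24/141 18/26/129 10/53/58 16/139/139 15/158/147 15/159/148 16/159/143 16/158/145 15/158/139 16/142/156 17/139/169 16/139/169 17/138/174 17/138/170 17/137/171 17/139/169
```

The force is about 11 N and the disc centre is at about x = 60, so the disc is home against the stop. I'll retract.

Request:
arm_command --moves '[[[-0.004, 0, 0], [0, 0, 0], 0.01], [[-0.012, 0, 0], [0, 0, 0], 0.01], [[-0.025, 0, 0], [0, 0, 0], 0.01], [[-0.045, 0, 0], [0, 0, 0], 0.01], [[-0.065, 0, 0], [0, 0, 0], 0.01]]'

```text
time: 16.35
tool_pos: [0.4008, -0.1226, 0.0297]
tool_rot: [3.142, -0.0, 1.18]
contact_force: [0.0, -0.4, -1.3]
opening: 0.0192
grip_force: 50.0
```

Request:
arm_command --moves '[[[-0.02, 0, -0.005], [0, 0, 0], 0.01], [[-0.045, 0, -0.02], [0, 0, 0], 0.01], [[-0.065, 0, -0.035], [0, 0, 0], 0.01], [[-0.085, 0, -0.05], [0, 0, 0], 0.01], [[-0.1, 0, -0.06], [0, 0, 0], 0.01]]'

```text
time: 16.85
tool_pos: [0.3626, -0.2158, 0.0906]
tool_rot: [3.14, 0.0, 1.178]
contact_force: [0.5, 0.8, -1.2]
opening: 0.0194
grip_force: 50.0
```

```bash
python3 disc.py g
python3 - <<'E'
from h import *
p0=tcp_for_tip(.0146-.165,.0302+.06);r0=[np.pi,0,BY];print(p0)
a=np.array([.402,-.2185,.09]);print(delta(p0,r0,a,[np.pi,0,.7]),delta(a,[np.pi,0,.7],[.442,-.2185,.05],[np.pi,0,.228]))
E
```

```text
16.85 [ 0.36262595 -0.21580451  0.09062839] [ 0.51400309  0.77917528 -1.17621584] tip x -152.18015732961499 y -0.07816533190589707 z 91.12838603969598
pale [-112   15   95   62 4839] circle board x -66 y 14 r 55
pale [  17   18   85   87 5730] circle board x 60 y -3 r 45
pale [-112   83   32   31  894] circle board x -96 y -39 r 21
pale [-13 107  55  11 550] circle board x 14 y -52 r 27
0 18/121/148 18/115/190 19/112/216 19/112/216 18/113/215 18/123/155 16/159/143 15/159/149 15/158/150 15/156/129 17/139/173 17/139/169 17/138/174 17/139/174 17/138/178 17/139/174 17/137/173 17/138/170
15 19/112/219 19/111/220 19/112/219 19/112/220 19/113/219 17/124/152 15/156/150 15/160/143 15/158/155 15/158/131 16/141/147 17/138/170 17/138/178 17/137/175 17/137/180 17/138/175 17/138/172 17/136/171
-15 18/122/138 18/123/137 18/121/137 18/119/146 18/119/156 17/126/130 15/158/153 16/157/167 16/157/162 16/158/155 16/141/159 17/138/170 17/137/175 17/138/174 17/137/179 17/136/172 17/137/175 17/138/170
30 16/139/171 16/138/172 17/138/172 17/136/172 17/137/173 17/137/166 16/157/148 16/159/152 15/159/152 15/158/152 15/159/112 16/144/129 17/138/176 17/137/177 17/135/179 17/137/177 17/137/171 17/137/171
-30 16/142/99 17/141/101 16/141/101 16/143/102 17/138/148 17/138/157 16/157/149 15/158/150 15/162/145 15/160/147 16/160/139 16/141/157 17/139/172 17/137/171 17/138/176 17/138/174 17/139/173 17/137/171
[ 0.36323263 -0.21412909  0.0897    ]
([0.0107, 0.0375, -0.0003], [-0.0, -0.0, 0.4795]) ([0.0306, 0.0258, 0.04], [0.0, -0.0, 0.472])
```

Request:
arm_command --moves '[[[0.002, 0.0075, 0], [0, 0, 0.1], 0.01], [[0.004, 0.015, 0], [0, 0, 0.2], 0.01], [[0.006, 0.0225, 0], [0, 0, 0.3], 0.01], [[0.0085, 0.03, 0], [0, 0, 0.4], 0.01], [[0.0107, 0.0375, 0], [0, 0, 0.48], 0.01]]'

```text
time: 17.4
tool_pos: [0.4018, -0.2185, 0.0893]
tool_rot: [-3.141, -0.0, 0.695]
contact_force: [-0.1, 0.1, -1.3]
opening: 0.0196
grip_force: 50.0
```

Request:
arm_command --moves '[[[0.006, 0.005, 0.005], [0, 0, 0.1], 0.01], [[0.012, 0.01, 0.015], [0, 0, 0.2], 0.01], [[0.018, 0.015, 0.025], [0, 0, 0.3], 0.01], [[0.024, 0.02, 0.034], [0, 0, 0.4], 0.01], [[0.0306, 0.0258, 0.04], [0, 0, 0.472], 0.01]]'

```text
time: 17.9
tool_pos: [0.4415, -0.2183, 0.0486]
tool_rot: [-3.14, 0.001, 0.223]
contact_force: [-0.2, 0.3, -1.6]
opening: 0.0198
grip_force: 50.0
```

Request:
arm_command --moves '[[[0, 0, 0], [0, 0, 0], 0.01], [[0, 0, 0.01], [0, 0, 0], 0.01], [[0, 0, 0.02], [0, 0, 0], 0.01], [[0, 0, 0.03], [0, 0, 0], 0.01], [[0, 0, 0.036], [0, 0, 0], 0.01]]'

```text
time: 18.4
tool_pos: [0.4411, -0.2186, 0.0125]
tool_rot: [-3.14, 0.001, 0.228]
contact_force: [-0.2, -0.0, -0.4]
opening: 0.0197
grip_force: 50.0
```

Request:
arm_command --moves '[[[0, 0, 0.002], [0, 0, 0], 0.01], [[0, 0, 0.004], [0, 0, 0], 0.01], [[0, 0, 0.006], [0, 0, 0], 0.01], [[0, 0, 0.008], [0, 0, 0], 0.01], [[0, 0, 0.008], [0, 0, 0], 0.01]]'

```text
time: 18.9
tool_pos: [0.4418, -0.2189, 0.0056]
tool_rot: [-3.142, -0.0, 0.227]
contact_force: [-0.1, 0.8, -0.6]
opening: 0.0202
grip_force: 50.0
```

Request:
arm_command --moves '[[[0, 0, 0.001], [0, 0, 0], 0.02], [[0, 0, 0.001], [0, 0, 0], 0.03], [[0, 0, 0.001], [0, 0, 0], 0.04], [[0, 0, 0.001], [0, 0, 0], 0.05], [[0, 0, 0.001], [0, 0, 0], 0.06]]'

```text
time: 19.4
tool_pos: [0.4419, -0.2189, 0.0048]
tool_rot: [3.141, -0.0, 0.227]
contact_force: [0.5, -0.0, 0.4]
opening: 0.0468
grip_force: 0.0
```

Request:
arm_command --moves '[[[0, 0, 0], [0, 0, 0], 0.07], [[0, 0, -0.01], [0, 0, 0], 0.07], [[0, 0, -0.03], [0, 0, 0], 0.07], [[0, 0, -0.05], [0, 0, 0], 0.07], [[0, 0, -0.08], [0, 0, 0], 0.07]]'

```text
time: 19.9
tool_pos: [0.4411, -0.2184, 0.0853]
tool_rot: [-3.14, 0.001, 0.227]
contact_force: [0.1, -0.4, -0.4]
opening: 0.0698
grip_force: 0.0
```

Request:
arm_command --moves '[[[0, 0, -0.03], [0, 0, 0], 0.07], [[0, 0, -0.06], [0, 0, 0], 0.07], [[0, 0, -0.08], [0, 0, 0], 0.07], [[0, 0, -0.09], [0, 0, 0], 0.07], [[0, 0, -0.09], [0, 0, 0], 0.07]]'

```text
time: 20.4
tool_pos: [0.4423, -0.2192, 0.1761]
tool_rot: [3.139, -0.002, 0.227]
contact_force: [-0.0, 0.6, -0.3]
opening: 0.0698
grip_force: 0.0
```

```bash
python3 disc.py h | head -4
python3 - <<'E'
from h import *
m=robot.camera_model("wrist");w=robot.read_camera("wrist");hsv=cv2.cvtColor(w,cv2.COLOR_RGB2HSV)
b=cv2.inRange(hsv,(0,100,30),(14,255,150));n,l,s,c=cv2.connectedComponentsWithStats(b)
for i in range(1,n):
    if s[i,4]>300:
        cs=cv2.findContours((l==i).astype('u1'),0,1)[0][0];r=cv2.minAreaRect(cs);print(s[i],r,onplane(m,r[0],.028))
E
```

```text
20.4 [ 0.44229882 -0.21920725  0.17614397] [-0.02684826  0.64039459 -0.27438784] tip x -124.93950499142449 y -75.02675158030112 z 176.64396884785123
pale [-11   3  44  10 356] circle board x 10 y 54 r 22
pale [-112   15   95   62 4906] circle board x -66 y 14 r 55
pale [  17   18   85   87 5757] circle board x 60 y -3 r 45
[ 246  143   16   87 1374] ((253.5, 186.0), (86.0, 15.0), 90.0) [ 0.43399118 -0.22088263  0.028     ]
[199 226  65  27 378] ((230.16123962402344, 241.0369873046875), (69.07889556884766, 6.363962173461914), 22.380136489868164) [ 0.35693148 -0.208461    0.028     ]
```

The turner lies upright on the table where it started. The disc is home, pale side up.

```bash
python3 -c "
from cell import robot
print(robot.hand_in())"
```

```text
the job is handed in; nothing more can be done
None
```

The disc was tipped over the step and pushed home against the end stop, pale side up; the turner is back on the table clear of the board, and the job was handed in at about 20 s (no verdict returned).

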